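# Put the service kit back into its fitted trays

## Robot

A 6-joint arm with a two-finger parallel gripper is mounted at the origin on a cart in front of the work surface, level with it; the furniture and walls round the work are solid. World frame = base frame: x ahead of the robot, y to its left, z up, the work surface at z = 0. Lengths are in mm, angles in rad, forces in N, time in s.
With the tool pointing down it reaches from about 300 to 775 mm from the base axis. Payload 14.6 kg.
Tool frame: the origin (TCP) lies midway between the tips of the shut fingers; the grasp point (between the pads) lies 19 mm behind it; z points along the fingers, y is the line along which they close (so a half turn about z gives the same grasp; the last joint's range is limited). The gripper opens to 94 mm and grips with 3 to 60 N. Pads are 16 mm wide; open, the fingers measure 119 mm over their backs; the gripper's body (75 mm by 177 mm) begins 78 mm behind the grasp point.
Start: joints at [-1.199, 0.3, 1.521, -0, 1.321, -0.067], TCP at [233.661, -497.887, 166.946] pointing down, gripper open.
Joint ranges: [-3.03, 3.03], [-0.79, 2.21], [0.23, 2.52], [-1.04, 4.18], [0, 3.07], [-2.55, 2.55]. Speed limits (rad/s): [2.22, 2.22, 2.57, 3.14, 3.14, 3.14].

## Interface

Orientations are given as [roll, pitch, yaw] about the fixed x, y, z axes, in that order (R = Rz(yaw) Ry(pitch) Rx(roll)).
In Python, from cell import manip gives the robot as it stands.
- The arm moves only by the shell command python3 -m creep 'ROWS' [OPENING] [FORCE]. ROWS is text: rows parted by semicolons, each of 6 numbers parted by spaces: the shift along the tool's x, y, z normalised to -1 to 1, where 1 is 4 cm, then the turn, a rotation vector about the tool's x, y, z normalised to -1 to 1, where 1 is pi rad. In form: dx dy dz ax ay az; .... A call has 1 to 20 rows; each row shifts and turns the commanded pose from where the row before left it, along the tool's axes as they then stand; what a row does not reach is not made up. A row lasts 1/8 s, in which the tool goes at most 62.5 mm and 10.7 degrees, less where a joint would pass 70% of its speed; a pose out of reach is approached as far as the arm can. A call with a number of a shift or a turn outside -1 to 1 is refused whole. A call with a gripper value outside its range is refused whole. OPENING is the closure, from 0 (fully open) to 1 (shut), set as the call begins (- or left out, the last holds). The fingers move at their own pace and stop on an object; FORCE is the grip in N (left out, the last holds). Time passes only in rows, so rows that do not move let the fingers close. It gives the time, the measured TCP pose, the force, the opening and the grip force at its end, in the units of the state.
- manip.read_state(): the state, without advancing time (a new reading comes with each control period).
- manip.camera(name): name is "side" or "top" or "wrist"; returns a dict with "color" (400x640x3 uint8, red, green, blue), "range_z" (400x640 float32, mm along the optical axis (not along the pixel's ray), 0 where there is no reading), "camera_matrix" (3x3 intrinsics, pixels), "k1" (the pictures are not rectified: a ray, as slopes to the right and down, at radius r is drawn at 1 + k1 r^2 times it, then the intrinsics apply), "T" (4x4, takes a point from camera to world coordinates). Camera axes: x right, y down, z forward; pixel columns grow to the right and rows downward; lengths in mm; the calibration is good to about 2 mm. A picture is of the moment at which its call begins.
- manip.sign_off(): hands the job in; it is judged then, once.
The state is a dict: "clock": time; "joints": joint angles; "qd": joint speeds; "effort": joint torques, N m; "eef_pos": TCP position; "eef_rot": TCP orientation; "wrist_force": force on the tool from outside, world axes, zero at the start; "moment": the same for the moment, N m; "finger_gap": finger opening in mm; "finger_force": force on a finger pad.
Only numpy, scipy, OpenCV 4.12 (cv2) and the standard library are available. Lean on these libraries where they do the work, as an engineer would, in place of code of your own. Each camera call takes 0.05 s, during which the arm holds its last target. There are 200 camera calls.

## Task

The tester, its power supply and the small boxed spare were put back into each other's trays, so the kit will not go back into its service case. Swap them round so that each sits fully down in the well moulded for it, the supply with its cable end in the tray's end slot; use a free patch of the bench on the way, and do not shift the other things on the bench.

Things in the scene. Friction and masses are not known exactly. Their poses are not given: they have to be found in the camera images.
- tester: handheld bus tester: black rubber-jacketed slab with orange and grey keys and a dark screen, 142 (x) x 64 (y) x 28 mm high. Origin: centre of its underside, z up. Grasp across the 64 mm (its y). It starts on top of carton_tray, across it, on the rim 18 mm above the bench. Either way round will do in its own tray.
- supply: plain black power supply, white label on top. Its block is 108 (x) x 52 (y) x 30 mm high and spans x = -46 to +62 mm from the origin, which lies on the underside (block centre at x = +8 mm, y = 0). A thin rigid cable stub sticks out 18 mm more at the -x end. Grasp across the 52 mm (its y) at the block centre. Starts in tester_tray.
- carton: small brown part carton with a white label, 54 (x) x 78 (y) x 40 mm high. Origin: centre of its underside, z up. Grasp across the 54 mm (its x). Starts in supply_tray, its long side along the tray's. Either way round will do in its own tray.
- tester_tray: largest of three grey moulded trays, fixed: well 154 (x) x 76 (y) mm, floor 4 mm and rim 18 mm above the bench, walls 10 mm thick. Finger notches 62 mm wide, down to the floor, in the middle of both long sides (+y and -y). Origin at bench height under the well's centre.
- supply_tray: middle grey tray, fixed, the only one with a 26 mm slot in one short end (-x), for the cable stub. Well 120 (x = -52 to +68) x 64 mm (y), floor 4 and rim 18 mm above the bench, walls 10 mm; 56 mm finger notches, down to the floor, in both long sides, centred on x = +8 mm. Origin at bench height. A rightly seated supply's origin is above the tray's, its axes the same way.
- carton_tray: smallest, squarest grey tray, fixed: well 66 (x) x 90 (y) mm, floor 4 mm and rim 18 mm above the bench, walls 10 mm thick; finger notches 44 mm wide, down to the floor, in the middle of both long sides (+x and -x). Origin at bench height under the well's centre. A seated carton has its x along the tray's x, either way.
- cutter: bystander, loose: red snap-off knife lying flat, 27 x 123 (its y) x 17 mm high; origin under its centre. To be left where it lies.
- pen_mug: bystander, loose: white enamel mug, 78 mm across, 82 mm high, its handle reaching 52 mm from the origin; origin at the underside. To be left where it stands.
- label_roll: bystander, loose: roll of white labels standing on end, 73 mm across, 42 mm high; origin under its centre. To be left where it stands.
- tape_yellow: bystander, loose: roll of yellow packing tape lying flat, 99 mm across, 45 mm high; origin under its centre. Leave it. (The bench top is z = 0. From x = 0.42 to 0.70 and y = -0.09 to 0.40 it carries nothing but what is listed here; its right-hand edge is at about y = -0.11.)
Things that resemble listed ones, but are neither listed nor needed, are in the scene too. What is shaped like the carton but turquoise is not meant.

How it is judged (in metres and radians):
At the end, for the whole second after the job is handed in: Tester, supply and carton each lie flat in their own well, underside within 3 mm of its floor, within 12 mm of the tray's origin and 0.15 rad of its line (carton 0.2); the supply within 8 mm lengthwise, cable end in the slot; all released and at rest (horizontal distance between tester and tester_tray below 0.012 m and angle between the x axis of tester and the x axis of tester_tray, either way round below 0.15 rad and z of tester in the frame of tester_tray between 0.001 and 0.007 m and angle between each of tester, supply, carton's own z axis and vertical below 0.05 rad and x of supply in the frame of supply_tray between -0.008 and 0.008 m and horizontal distance between supply and supply_tray below 0.012 m and angle between the x axis of supply and the x axis of supply_tray, either way round below 0.15 rad and z of supply in the frame of supply_tray between 0.001 and 0.007 m and horizontal distance between carton and carton_tray below 0.012 m and angle between the x axis of carton and the x axis of carton_tray, either way round below 0.2 rad and z of carton in the frame of carton_tray between 0.001 and 0.007 m and linear speed of each of tester, supply, carton below 0.01 m/s); the robot touches nothing.
It fails at once if the knife was shifted by more than 20 mm (distance of cutter from where it was at the start of the episode above 0.02 m).
It fails at once if the mug was shifted by more than 20 mm (distance of pen_mug from where it was at the start of the episode above 0.02 m).
It fails at once if the label roll was shifted by more than 20 mm (distance of label_roll from where it was at the start of the episode above 0.02 m).
It fails at once if the tape roll was shifted by more than 20 mm (distance of tape_yellow from where it was at the start of the episode above 0.02 m).
It also fails if it takes over 104 s, if anything falls off the work surface, if the arm or the gripper's body presses on something with over 40 N, if the wrist force passes 120 N, or if a joint passes its speed limit or range.

## Working session

There is one attempt and no reset: what is moved stays moved. The work goes in short steps, Python scripts to look and compute and a shell command to move; the robot and the scene stay as the last step left them, time stands still between calls to the robot, and variables do not carry over. Pictures are saved under pics/ and viewed, at most 14 in all, crops included, and the job is handed in when it is done.

```bash
ls; mkdir -p pics
cat > h.py <<'E'
import numpy as np,cv2
from cell import manip
def grab(n):
    c=manip.camera(n); return c
def save(c,f): cv2.imwrite('pics/'+f,c['color'][:,:,::-1])
def rays(c,px):
    K=np.array(c['camera_matrix']);px=np.atleast_2d(np.array(px,float))
    d=np.stack([(px[:,0]-K[0,2])/K[0,0],(px[:,1]-K[1,2])/K[1,1]],1)
    s=d.copy()
    for _ in range(20): s=d/(1+c['k1']*(s**2).sum(1,keepdims=True))
    return np.c_[s,np.ones(len(s))]
def plane(c,px,z):
    T=np.array(c['T']);r=rays(c,px)@T[:3,:3].T;o=T[:3,3]
    return o+r*((z-o[2])/r[:,2])[:,None]
def cloud(c):
    h,w=c['range_z'].shape;u,v=np.meshgrid(np.arange(w),np.arange(h))
    T=np.array(c['T']);p=rays(c,np.c_[u.ravel(),v.ravel()])*c['range_z'].reshape(-1,1)
    return (p@T[:3,:3].T+T[:3,3]).reshape(h,w,3)
E
python3 - <<'E'
from h import *
for n in('top','side','wrist'):
    c=grab(n);save(c,n+'0.png');print(n,np.round(c['camera_matrix'],1).tolist(),c['k1'],np.round(c['T'],3).tolist(),(c['range_z']>0).mean())
print(manip.read_state())
E
```

```text
pics
top [[388.7, 0.0, 315.8], [0.0, 388.7, 203.5], [0.0, 0.0, 1.0]] -0.02674705941681551 [[0.002, -0.987, 0.161, 440.942], [-1.0, -0.002, -0.0, 261.033], [0.001, -0.161, -0.987, 887.965], [0.0, 0.0, 0.0, 1.0]] 0.995828125
side [[402.5, 0.0, 321.5], [0.0, 402.5, 196.0], [0.0, 0.0, 1.0]] -0.04296065552893542 [[-0.994, -0.067, 0.085, 487.606], [-0.108, 0.613, -0.783, 921.921], [0.0, -0.788, -0.616, 565.842], [0.0, 0.0, 0.0, 1.0]] 0.99594140625
wrist [[296.2, 0.0, 322.9], [0.0, 296.2, 202.3], [0.0, 0.0, 1.0]] -0.03801231237565501 [[0.426, -0.869, -0.253, 307.304], [-0.905, -0.409, -0.118, -463.18], [-0.0, 0.279, -0.96, 384.208], [0.0, 0.0, 0.0, 1.0]] 0.996078125
{'clock': 0.15, 'joints': array([-1.19860173e+00,  3.00353908e-01,  1.52142474e+00,  1.29876049e-05,
        1.32071054e+00, -6.65974973e-02]), 'qd': array([-4.94494512e-06, -1.23365570e-03, -2.60549643e-03, -3.74697763e-05,
        2.11858690e-06,  5.76955752e-04]), 'effort': array([ 1.82801406e-03, -5.31958580e+01, -3.52820528e+01,  7.08735315e-02,
        2.35798722e-02, -7.92931928e-05]), 'eef_pos': array([ 233.58282411, -497.67791307,  166.51676987]), 'eef_rot': array([-3.14069894e+00, -7.22158155e-05,  4.38788841e-01]), 'wrist_force': array([ 0.20196913, -0.37694929, -0.83077121]), 'moment': array([ 0.00730848, -0.05245933, -0.0198632 ]), 'finger_force': 0.0, 'finger_gap': 93.80507044673801}
```

View pics/top0.png

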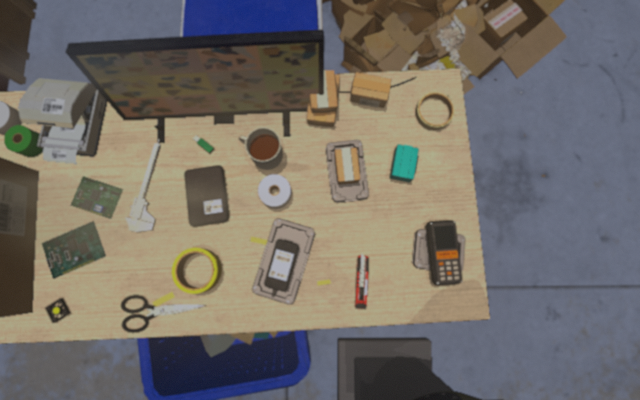

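View pics/side0.png

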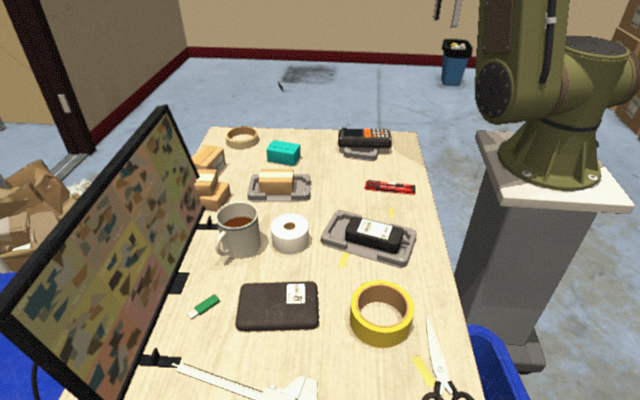

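The top view shows the tester at (443,252) across carton_tray, the supply at (284,265) in tester_tray, and the carton at (347,167) in supply_tray, whose slot seems to be at the lower end near (348,200). The cutter is at (361,281) and the label roll at (275,191). The side view agrees. Next I'll measure from both views.

Run:
```python
from h import *
c=grab('top');P=cloud(c)
np.save('top.npy',P)
im=c['color'][:,:,::-1]
cr=cv2.resize(im[130:310,230:480],None,fx=3.2,fy=3.2,interpolation=cv2.INTER_CUBIC);cv2.imwrite('pics/crop1.png',cr)
s=grab('side');Q=cloud(s)
# height map per view: cluster in boxes
boxes=dict(tester=(420,222,466,290),supply=(250,218,316,306),carton=(325,138,370,202),cutter=(352,252,372,310),roll=(255,172,295,210),tape=(168,245,222,298),mug=(238,125,286,168),turq=(388,142,422,184))
for n,(a,b,d,e) in boxes.items():
    p=P[b:e,a:d].reshape(-1,3);lo,hi=p[p[:,2]>12].min(0),p[p[:,2]>12].max(0)
    q=Q.reshape(-1,3);m=((q[:,:2]>lo[:2]-15)&(q[:,:2]<hi[:2]+15)).all(1)&(q[:,2]>10)&(q[:,2]<120);q=q[m]
    print(n,'top',np.round(lo),np.round(hi),'z95',np.round(np.percentile(p[p[:,2]>10][:,2],[10,50,90])),'side',np.round(np.percentile(q[:,2],[10,50,95])),np.round(np.percentile(q[:,:2],1,axis=0)),np.round(np.percentile(q[:,:2],99,axis=0)))
```

```text
tester top [402. -74.  13.] [540. 261. 888.] z95 [20. 46. 49.] side [12. 35. 48.] [393. -42.] [543. 272.]
supply top [361. 261.  12.] [547. 401. 888.] z95 [17. 33. 36.] side [14. 23. 36.] [369. 276.] [546. 401.]
carton top [441. 142.  12.] [734. 261. 888.] z95 [17. 42. 46.] side [13. 22. 45.] [434. 147.] [733. 272.]
cutter top [352. 144.  12.] [465. 261. 888.] z95 [11. 13. 16.] side [10. 12. 15.] [354. 146.] [466. 177.]
roll top [441. 261.  12.] [646. 390. 888.] z95 [36. 42. 44.] side [15. 34. 43.] [427. 276.] [643. 392.]
tape top [385. 261.  12.] [481. 570. 888.] z95 [20. 44. 47.] side [16. 34. 46.] [375. 304.] [492. 573.]
mug top [441. 261.  12.] [741. 436. 888.] z95 [42. 47. 81.] side [17. 38. 78.] [429. 279.] [741. 433.]
turq top [441.  29.  12.] [717. 261. 888.] z95 [30. 40. 42.] side [13. 27. 45.] [438.  14.] [729. 270.]
```

View pics/crop1.png

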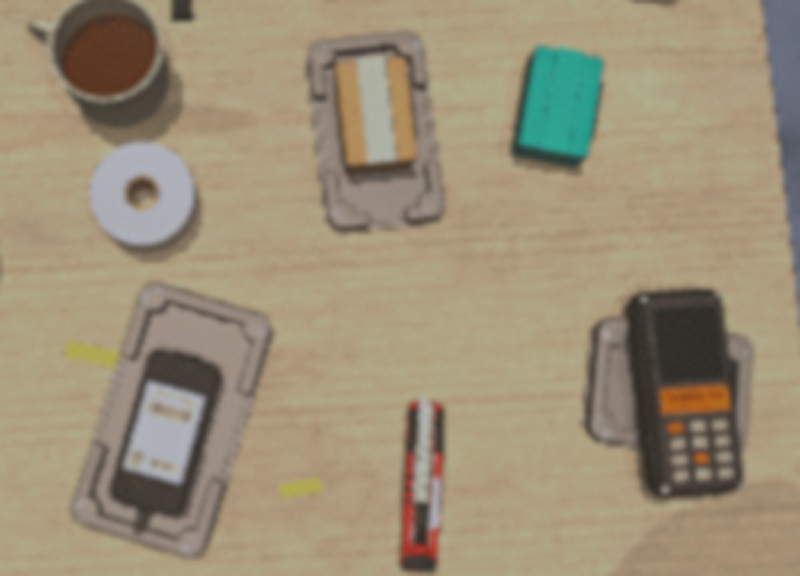

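The crop shows: the supply tray's cable slot at its lower end (crop 390,225), the supply's stub at its lower end (145,525), and the tester across the carton tray's short side. The turquoise box is at (560,105), and there is free bench between. Next I'll fit rectangles to height bands.

```bash
cat > fit.py <<'E'
from h import *
def rect(p,lab):
    (cx,cy),(w,h),a=cv2.minAreaRect(p[:,:2].astype(np.float32))
    if w<h: w,h,a=h,w,a+90
    a=(a+90)%180-90
    print(lab,'c',round(cx,1),round(cy,1),'LxW',round(w),round(h),'long-axis deg',round(a,1),'z',np.round(np.percentile(p[:,2],[10,50,90]),1),len(p))
    return cx,cy,a
def band(P,box,lo,hi):
    x0,x1,y0,y1=box
    m=(P[...,0]>x0)&(P[...,0]<x1)&(P[...,1]>y0)&(P[...,1]<y1)&(P[...,2]>lo)&(P[...,2]<hi)
    m=m.astype(np.uint8); n,l,st,_=cv2.connectedComponentsWithStats(m,connectivity=8)
    k=1+np.argmax(st[1:,4]); return P[l==k]
E
python3 - <<'E'
from fit import *
for n in('top','side'):
    P=cloud(grab(n));print(n)
    B=dict(tester=((390,560,-80,30),36,60),cartray=((390,560,-80,60),11,70),supply=((350,570,240,420),27,60),testtray=((350,570,240,385),11,60),carton=((550,740,130,270),36,60),suptray=((550,740,130,250),11,70),cutter=((340,480,130,190),8,40),roll=((560,660,270,400),36,60),tape=((370,500,380,600),36,60),mug=((600,760,250,470),70,100),turq=((600,740,20,120),34,60))
    for k,(b,lo,hi) in B.items():
        rect(band(P,b,lo,hi),k)
E
```

```text
top
tester c 473.0 -21.0 LxW 140 62 long-axis deg 4.3 z [41.9 46.5 48.8] 1787
cartray c 473.3 -15.1 LxW 145 112 long-axis deg -7.1 z [18.3 45.5 48.5] 2446
supply c 445.8 336.8 LxW 109 52 long-axis deg -15.4 z [32.2 34.4 36.6] 1189
testtray c 432.9 331.9 LxW 133 80 long-axis deg -17.0 z [18.3 33.9 36.3] 1517
carton c 668.3 190.7 LxW 76 53 long-axis deg 5.8 z [41.8 44.3 46.2] 763
suptray c 680.4 192.8 LxW 103 84 long-axis deg 4.9 z [17.2 43.2 45.9] 1147
cutter c 407.9 158.9 LxW 115 27 long-axis deg -3.4 z [10.2 12.8 15.3] 437
roll c 609.1 354.6 LxW 72 71 long-axis deg 44.5 z [40.5 42.5 44.3] 763
tape c 432.7 520.6 LxW 98 95 long-axis deg -89.1 z [41.7 44.8 46.8] 761
mug c 702.6 376.8 LxW 77 77 long-axis deg -73.9 z [71.7 80.4 83.1] 246
turq c 676.3 58.9 LxW 79 54 long-axis deg -12.7 z [37.8 40.4 42.4] 750
side
tester c 474.5 -15.1 LxW 137 61 long-axis deg 3.6 z [39.3 46.  47.8] 695
cartray c 474.7 1.5 LxW 139 94 long-axis deg 3.6 z [17.6 40.2 47.4] 1198
supply c 447.6 338.7 LxW 107 54 long-axis deg -15.2 z [31.3 34.7 36.4] 1086
testtray c 457.3 335.0 LxW 174 98 long-axis deg -16.5 z [15.8 28.8 35.9] 2091
carton c 670.1 195.4 LxW 76 51 long-axis deg 5.4 z [39.4 43.5 45.1] 500
suptray c 665.5 192.0 LxW 139 87 long-axis deg 7.4 z [15.3 27.5 44.3] 1224
cutter c 410.6 161.3 LxW 114 31 long-axis deg -4.3 z [ 9.1 11.4 13.8] 328
roll c 611.7 356.7 LxW 72 71 long-axis deg 88.3 z [39.8 41.9 43.5] 759
tape c 435.7 523.8 LxW 100 98 long-axis deg 61.6 z [39.2 44.6 46.1] 1396
mug c 705.1 378.1 LxW 77 76 long-axis deg -56.7 z [71.5 77.7 82.4] 492
turq c 679.5 63.6 LxW 77 53 long-axis deg -8.9 z [36.4 39.6 41.2] 372
```

```bash
cat > go.py <<'E'
import sys
from h import *
def go(x,y,z,yawdeg):
    s=manip.read_state();p=np.array(s['eef_pos']);r,pt,yw=s['eef_rot']
    d=(yawdeg-np.degrees(yw)+180)%360-180; a=np.radians(yawdeg)
    dv=np.array([x,y,z])-p
    print('t',round(s['clock'],1),'pos',np.round(p,1),'yaw',round(np.degrees(yw),1),'tilt',np.round([abs(r)-np.pi,pt],3),'| az total',round(-d/180,3),'dxyz(units,after turn)',np.round([(dv[0]*np.cos(a)+dv[1]*np.sin(a))/40,(dv[0]*np.sin(a)-dv[1]*np.cos(a))/40,-dv[2]/40],3))
if __name__=='__main__': go(*map(float,sys.argv[1:5]))
E
python3 go.py 455 -18 260 4
```

```text
t 0.3 pos [ 233.6 -497.8  166.9] yaw 25.1 tilt [-0.  0.] | az total 0.117 dxyz(units,after turn) [  6.358 -11.581  -2.329]
```

```bash
python3 -m creep '0 0 -0.8 0 0 0.039;0 0 -0.8 0 0 0.039;0 0 -0.73 0 0 0.039;0.45 -0.83 0 0 0 0;0.45 -0.83 0 0 0 0;0.45 -0.83 0 0 0 0;0.45 -0.83 0 0 0 0;0.45 -0.83 0 0 0 0;0.45 -0.83 0 0 0 0;0.45 -0.83 0 0 0 0;0.45 -0.83 0 0 0 0;0.45 -0.83 0 0 0 0;0.45 -0.83 0 0 0 0;0.45 -0.83 0 0 0 0;0.45 -0.83 0 0 0 0;0.45 -0.83 0 0 0 0;0.45 -0.83 0 0 0 0;0 0 0 0 0 0;0 0 0 0 0 0' 0
python3 - <<'E'
from fit import *
c=grab('wrist');save(c,'w1.png');P=cloud(c);print(manip.read_state()['eef_pos'])
rect(band(P,(380,570,-90,40),36,60),'tester');rect(band(P,(380,570,-90,60),11,60),'tray+')
t=P[(P[...,2]>12)&(P[...,2]<24)&(P[...,1]<70)&(P[...,1]>-100)&(P[...,0]<570)];rect(t,'cartray rim')
E
python3 go.py 474 -18 60 4
```

```text
clock: 2.72
eef_pos: [451.8, -16.6, 260.1]
eef_rot: [3.141, 0.0, 0.071]
wrist_force: [0.6, -0.3, -1.0]
finger_gap: 94.0
finger_force: 0.0
[451.71703983 -16.9139973  260.1950753 ]
tester c 475.0 -18.8 LxW 138 61 long-axis deg 3.8 z [42.4 46.3 47.6] 3801
tray+ c 476.4 -13.8 LxW 146 110 long-axis deg -7.6 z [17.8 45.8 47.5] 4913
cartray rim c 281.4 -14.7 LxW 491 170 long-axis deg 0.1 z [12.7 16.8 19.5] 2235
t 2.8 pos [451.7 -16.9 260.2] yaw 4.1 tilt [-0. -0.] | az total 0.0 dxyz(units,after turn) [0.554 0.066 5.005]
```

View pics/w1.png

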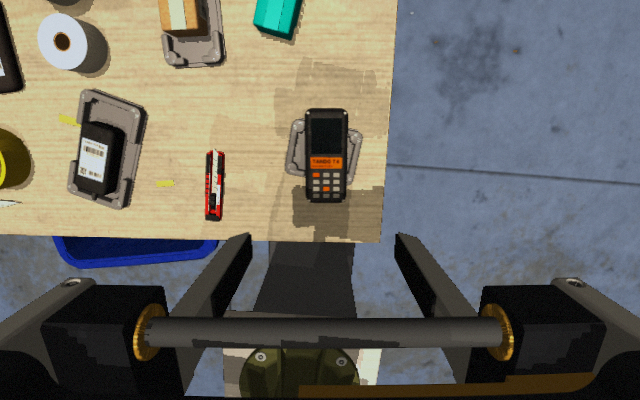

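The wrist view shows the tester at (326,155) and the carton tray under it. It agrees with the other views: about (475,-18.5), 3.9°, top at 46 mm. I'll grasp it with the TCP at 23 mm.

```bash
python3 go.py 475 -18.5 23 4; python3 -m creep '0.1 0 0.9 0 0 0;0.1 0 0.9 0 0 0;0.1 0 0.9 0 0 0;0.1 0 0.9 0 0 0;0.18 0.08 0.9 0 0 0;0 0 0.7 0 0 0;0 0 0.4 0 0 0;0 0 0.33 0 0 0;0 0 0 0 0 0' && python3 -m creep '0 0 0 0 0 0;0 0 0 0 0 0;0 0 0 0 0 0;0 0 0 0 0 0;0 0 0 0 0 0;0 0 0 0 0 0;0 0 0 0 0 0' 1 35; python3 go.py 535 100 23 4
```

```text
t 2.8 pos [451.7 -16.9 260.2] yaw 4.1 tilt [-0. -0.] | az total 0.0 dxyz(units,after turn) [0.578 0.08  5.93 ]
clock: 3.9
eef_pos: [475.1, -18.1, 22.7]
eef_rot: [-3.142, 0.001, 0.071]
wrist_force: [1.0, -0.7, 0.4]
finger_gap: 94.4
finger_force: 0.0
clock: 4.78
eef_pos: [475.3, -17.9, 22.9]
eef_rot: [-3.142, 0.0, 0.071]
wrist_force: [0.5, -0.1, -0.7]
finger_gap: 27.8
finger_force: 0.0
t 4.8 pos [475.3 -17.9  22.9] yaw 4.1 tilt [-0.  0.] | az total 0.0 dxyz(units,after turn) [ 1.695e+00 -2.835e+00 -2.000e-03]
```

The gap is 27.8 mm with no force, which is less than the 64 mm width, so something went wrong. I'll look.

Run:
```python
from fit import *
c=grab('wrist');save(c,'w2.png');s=grab('side');cv2.imwrite('pics/s2.png',cv2.resize(s['color'][90:220,280:460,::-1],None,fx=4,fy=4))
P=cloud(s);rect(band(P,(380,570,-90,60),36,60),'tester')
st=manip.read_state();print(st['finger_gap'],st['finger_force'])
```

```text
tester c 474.4 -15.9 LxW 137 60 long-axis deg 4.2 z [39.2 45.8 47.9] 681
19.18013952801068 0.0
```

View pics/s2.png

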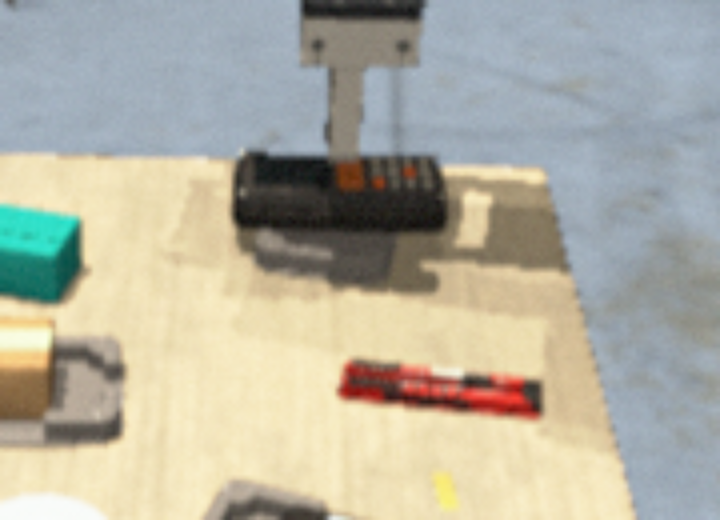

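View pics/w2.png

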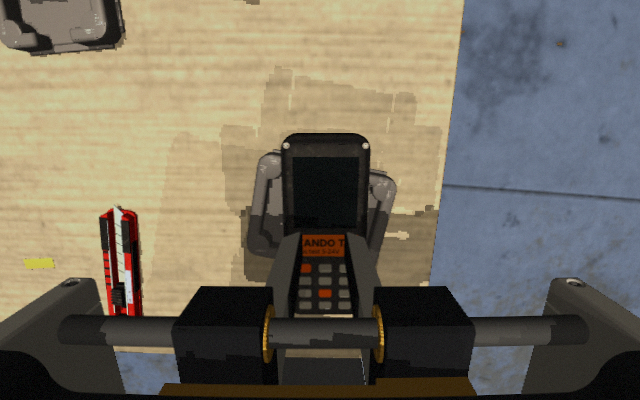

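In both views the fingers seem to have closed above the tester instead of beside it: the wrist picture has tips at about (300,240) and (362,240), over the orange strip. I'll check their depth.

Run:
```python
from fit import *
c=grab('wrist');P=cloud(c)
for v in (225,235,245,260,280):
    print(v,[ (u,*np.round(P[v,u]).astype(int)) for u in range(275,390,8)])
s=grab('side');Q=cloud(s)
m=(Q[...,2]>52)&(Q[...,2]<130)&(abs(Q[...,0]-475)<60)&(abs(Q[...,1]+18)<70)
q=Q[m];print(len(q),np.round(np.percentile(q,[0,5,50,95,100],axis=0)))
st=manip.read_state();print(st)
```

```text
225 [(275, np.int64(465), np.int64(22), np.int64(3)), (283, np.int64(478), np.int64(12), np.int64(37)), (291, np.int64(483), np.int64(5), np.int64(48)), (299, np.int64(483), np.int64(-1), np.int64(47)), (307, np.int64(483), np.int64(-6), np.int64(45)), (315, np.int64(484), np.int64(-12), np.int64(47)), (323, np.int64(484), np.int64(-17), np.int64(47)), (331, np.int64(484), np.int64(-23), np.int64(47)), (339, np.int64(485), np.int64(-29), np.int64(47)), (347, np.int64(485), np.int64(-34), np.int64(46)), (355, np.int64(485), np.int64(-40), np.int64(46)), (363, np.int64(485), np.int64(-46), np.int64(43)), (371, np.int64(472), np.int64(-59), np.int64(7)), (379, np.int64(476), np.int64(-63), np.int64(17)), (387, np.int64(470), np.int64(-74), np.int64(-1))]
235 [(275, np.int64(456), np.int64(22), np.int64(4)), (283, np.int64(471), np.int64(11), np.int64(38)), (291, np.int64(475), np.int64(5), np.int64(47)), (299, np.int64(484), np.int64(-2), np.int64(67)), (307, np.int64(482), np.int64(-7), np.int64(62)), (315, np.int64(476), np.int64(-12), np.int64(46)), (323, np.int64(477), np.int64(-18)
[... 2819 characters left out ...]
ck': 4.975, 'joints': array([-1.14581986e-01,  3.18198229e-01,  1.86890921e+00,  2.75840252e-05,
        9.54541279e-01,  1.38497585e+00]), 'qd': array([ 3.79691762e-04, -1.23286041e-03,  7.66133033e-04,  7.03986848e-04,
        3.20174874e-05, -6.22243877e-04]), 'effort': array([ 1.55849157e-03, -4.74745774e+01, -2.85494399e+01,  2.41680059e-02,
       -6.96833851e-02,  6.75423007e-05]), 'eef_pos': array([475.29767656, -17.85156089,  22.92743635]), 'eef_rot': array([-3.14156017e+00,  5.09382292e-05,  7.12225469e-02]), 'wrist_force': array([ 0.13870866,  0.98433503, -0.08986632]), 'moment': array([ 0.01378537, -0.03407225,  0.00548197]), 'finger_force': 0.0, 'finger_gap': 11.653157564170588}
```

The fingertips are at z≈61 in both cameras while the reported TCP is 23, so the reported height is about 38 mm too low. I'll open the fingers and check with them open before going deeper.

```bash
python3 -m creep '0 0 0 0 0 0;0 0 0 0 0 0;0 0 0 0 0 0;0 0 0 0 0 0;0 0 0 0 0 0;0 0 0 0 0 0;0 0 0 0 0 0;0 0 0 0 0 0' 0
python3 - <<'E'
from fit import *
for n in('wrist','side','top'):
    P=cloud(grab(n))
    for a,b in((5,80),(-100,-42)):
        m=(P[...,2]>51)&(P[...,2]<110)&(abs(P[...,0]-475)<14)&(P[...,1]>a)&(P[...,1]<b)
        q=P[m]
        if len(q): print(n,len(q),np.round(np.percentile(q,[0,2,10,50,100],axis=0)).tolist())
print(manip.read_state()['finger_gap'],manip.read_state()['eef_pos'])
E
```

```text
clock: 5.98
eef_pos: [475.3, -17.9, 23.0]
eef_rot: [3.142, -0.0, 0.071]
wrist_force: [0.2, 0.4, -0.1]
finger_gap: 88.1
finger_force: 0.0
wrist 1395 [[464.0, 25.0, 61.0], [465.0, 25.0, 64.0], [468.0, 26.0, 70.0], [480.0, 28.0, 91.0], [482.0, 39.0, 110.0]]
wrist 1376 [[470.0, -74.0, 60.0], [471.0, -72.0, 63.0], [474.0, -70.0, 70.0], [487.0, -62.0, 91.0], [489.0, -61.0, 110.0]]
side 131 [[463.0, 29.0, 61.0], [463.0, 32.0, 63.0], [465.0, 36.0, 69.0], [473.0, 40.0, 89.0], [482.0, 44.0, 109.0]]
side 35 [[482.0, -68.0, 61.0], [482.0, -68.0, 63.0], [483.0, -66.0, 66.0], [485.0, -63.0, 78.0], [489.0, -60.0, 100.0]]
top 11 [[461.0, 39.0, 71.0], [462.0, 39.0, 72.0], [463.0, 39.0, 74.0], [468.0, 39.0, 77.0], [478.0, 40.0, 80.0]]
93.5702350000862 [475.32091663 -17.88393903  22.96512554]
```

Confirmed by both cameras: the real tips are at 60.5 mm when it reports 23, an offset of about 37.5 mm along the tool, and xy is right. I'll go down a further 37 mm and watch the force.

```bash
python3 -m creep '0 0 0.4 0 0 0;0 0 0.3 0 0 0;0 0 0.23 0 0 0;0 0 0 0 0 0' 0 && python3 -m creep '0 0 0 0 0 0;0 0 0 0 0 0;0 0 0 0 0 0;0 0 0 0 0 0;0 0 0 0 0 0;0 0 0 0 0 0' 1 35; python3 go.py 535 100 -15 4
```

```text
clock: 6.62
eef_pos: [474.8, -17.8, -15.2]
eef_rot: [-3.141, 0.002, 0.071]
wrist_force: [-0.1, -0.2, 0.0]
finger_gap: 94.2
finger_force: 0.0
clock: 7.38
eef_pos: [475.5, -18.0, -14.0]
eef_rot: [3.141, -0.0, 0.071]
wrist_force: [-0.8, -1.9, 4.5]
finger_gap: 63.4
finger_force: 35.0
t 7.4 pos [475.5 -18.  -14. ] yaw 4.1 tilt [-0. -0.] | az total 0.0 dxyz(units,after turn) [ 1.689 -2.839  0.025]
```

```bash
python3 -m creep '0 0 -0.4 0 0 0;0 0 -0.6 0 0 0;0.42 -0.71 0 0 0 0;0.42 -0.71 0 0 0 0;0.42 -0.71 0 0 0 0;0.43 -0.71 0 0 0 0;0 0 0 0 0 0;0 0 0.6 0 0 0;0 0 0.4 0 0 0;0 0 0.2 0 0 0;0 0 0.15 0 0 0;0 0 0 0 0 0;0 0 0 0 0 0'; python3 go.py 535 100 -31 4
```

```text
clock: 9.0
eef_pos: [535.0, 100.3, -27.8]
eef_rot: [-3.142, -0.001, 0.071]
wrist_force: [-0.2, -0.3, -2.9]
finger_gap: 63.4
finger_force: 35.0
t 9.0 pos [535.  100.3 -27.8] yaw 4.1 tilt [-0.    -0.001] | az total 0.0 dxyz(units,after turn) [0.    0.007 0.081]
```

```bash
python3 -m creep '0 0 0.05 0 0 0;0 0 0.05 0 0 0;0 0 0 0 0 0'; python3 -m creep '0 0 0 0 0 0;0 0 0 0 0 0;0 0 0 0 0 0;0 0 0 0 0 0;0 0 -0.3 0 0 0;0 0 -0.8 0 0 0;0 0 -0.9 0 0 0;0 0 -0.9 0 0 0;0 0 -0.9 0 0 0;0 0 -0.9 0 0 0;0 0 -0.9 0 0 0;0 0 -0.9 0 0 0;0 0 0 0 0 0;0 0 0 0 0 0' 0
python3 - <<'E'
from fit import *
for n in('wrist','top','side'):
    c=grab(n);save(c,n+'3.png');P=cloud(c);np.save(n+'3.npy',P);print(n)
    B=dict(tester=((440,620,50,140),20,40),carton=((550,740,130,270),36,60),cartray=((390,560,-90,60),12,30),suptray=((560,745,130,250),12,60),testtray=((350,570,255,400),12,60),supply=((350,570,240,420),27,60),cutter=((340,480,130,190),8,40))
    for k,(b,lo,hi) in B.items():
        try: rect(band(P,b,lo,hi),k)
        except Exception as e: print(k,'none')
E
python3 go.py 669 193 200 5.6
```

```text
clock: 9.38
eef_pos: [534.8, 100.3, -32.0]
eef_rot: [-3.142, -0.0, 0.071]
wrist_force: [-1.4, -0.4, 1.0]
finger_gap: 63.4
finger_force: 35.0
clock: 11.12
eef_pos: [534.3, 100.2, 227.4]
eef_rot: [3.142, 0.001, 0.071]
wrist_force: [-0.5, 0.3, -0.4]
finger_gap: 94.2
finger_force: 0.0
wrist
tester c 534.5 100.7 LxW 137 61 long-axis deg 4.1 z [25.2 28.3 29.6] 3826
carton c 669.8 190.7 LxW 77 53 long-axis deg 6.1 z [42.6 44.1 45.3] 2623
cartray c 483.8 24.7 LxW 86 32 long-axis deg -7.9 z [15.9 17.7 18.9] 625
suptray c 664.4 190.0 LxW 140 84 long-axis deg 6.5 z [17.1 43.1 45.1] 4246
testtray c 437.0 338.9 LxW 134 96 long-axis deg -17.4 z [16.9 33.2 34.9] 3456
supply c 447.8 336.7 LxW 107 53 long-axis deg -15.8 z [31.9 33.9 35.1] 2330
cutter c 410.0 159.2 LxW 116 27 long-axis deg -1.9 z [10.7 12.1 13.8] 716
top
tester c 522.2 99.0 LxW 118 61 long-axis deg 4.3 z [23.8 28.6 31. ] 835
carton c 668.4 190.7 LxW 77 54 long-axis deg 6.5 z [42.  44.4 46.3] 764
cartray c 482.0 22.9 LxW 86 34 long-axis deg -7.3 z [15.5 18.3 20.3] 305
suptray c 680.8 192.1 LxW 103 84 long-axis deg 5.9 z [17.3 43.2 45.9
[... 184 characters left out ...]
W 116 27 long-axis deg -3.5 z [10.  12.6 15.4] 435
side
tester c 534.5 103.8 LxW 138 58 long-axis deg 3.8 z [22.5 27.9 29.6] 832
carton c 670.4 195.2 LxW 77 52 long-axis deg 9.0 z [39.2 43.6 45. ] 504
cartray c 484.2 26.0 LxW 85 36 long-axis deg -8.4 z [13.5 16.9 18.9] 167
suptray c 665.3 191.5 LxW 139 87 long-axis deg 6.7 z [15.5 29.1 44.4] 1200
testtray c 457.4 335.2 LxW 174 97 long-axis deg -16.4 z [16.1 25.2 35.9] 2244
supply c 447.8 338.5 LxW 108 53 long-axis deg -14.8 z [31.3 34.7 36.4] 1080
cutter c 410.6 161.4 LxW 115 30 long-axis deg -3.8 z [ 9.1 11.5 13.9] 329
t 11.3 pos [534.3 100.2 226.9] yaw 4.1 tilt [-0.     0.002] | az total -0.008 dxyz(units,after turn) [ 3.579 -1.98   0.672]
```

View pics/wrist3.png

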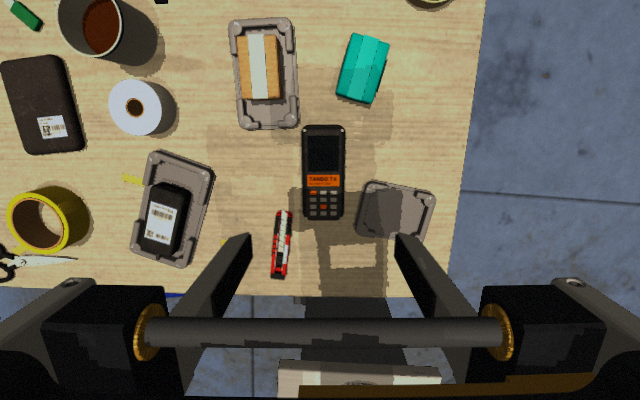

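The wrist view shows the tester set down at (323,170), the carton at (259,65) and the now empty carton tray at (395,210). The wrist fit of the tester agrees with the gripper's pose to 1 mm. I'll check clearance to the monitor, measure the carton tray with a wrist mask, then fetch the carton.

```bash
python3 - <<'E'
from fit import *
for n in('top3','side3'):
    P=np.load(n+'.npy').reshape(-1,3)
    for z0,z1 in((60,130),(130,350)):
        m=(P[:,2]>z0)&(P[:,2]<z1)&(P[:,0]>640)&(P[:,0]<1000)&(P[:,1]>50)&(P[:,1]<360)
        q=P[m]; print(n,z0,len(q),np.round(np.percentile(q,[1,50],axis=0)).tolist() if len(q) else '')
W=np.load('wrist3.npy');T=np.load('top3.npy')
for n,P in(('w',W),('t',T)):
    m=(P[...,0]>400)&(P[...,0]<560)&(P[...,1]>-90)&(P[...,1]<52)&(P[...,2]>13)&(P[...,2]<24)
    rect(P[m],n+' cartray rim')
    m2=(P[...,0]>440)&(P[...,0]<520)&(P[...,1]>-50)&(P[...,1]<20)&(P[...,2]<10);print(np.median(P[m2][:,2]),m2.sum())
E
python3 go.py 669.8 190.7 40 6.1
```

```text
top3 60 1863 [[675.0, 216.0, 61.0], [828.0, 274.0, 76.0]]
top3 130 2636 [[835.0, 248.0, 132.0], [848.0, 303.0, 199.0]]
side3 60 1613 [[681.0, 221.0, 61.0], [827.0, 307.0, 80.0]]
side3 130 2073 [[837.0, 250.0, 131.0], [850.0, 306.0, 190.0]]
w cartray rim c 478.7 -14.2 LxW 111 86 long-axis deg 82.5 z [16.  17.8 19. ] 1082
4.060510039942244 1978
t cartray rim c 482.0 22.9 LxW 86 34 long-axis deg -7.3 z [15.8 18.3 20.3] 300
4.5809205081855 402
t 11.3 pos [534.3 100.2 226.9] yaw 4.1 tilt [-0.     0.002] | az total -0.011 dxyz(units,after turn) [ 3.61  -1.89   4.672]
```

```bash
python3 -m creep '0 0 0 0 0 -0.011;0.72 -0.378 0.3 0 0 0;0.72 -0.378 0.6 0 0 0;0.72 -0.378 0.6 0 0 0;0.72 -0.378 0.6 0 0 0;0.73 -0.378 0.6 0 0 0;0 0 0.6 0 0 0;0 0 0.8 0 0 0;0 0 0.7 0 0 0;0 0 0.5 0 0 0;0 0 0.4 0 0 0;0 0 0.3 0 0 0;0 0 0.2 0 0 0;0 0 0 0 0 0'; python3 go.py 669.8 190.7 -25.5 6.1
```

```text
clock: 13.02
eef_pos: [670.2, 190.6, -20.5]
eef_rot: [3.142, 0.0, 0.106]
wrist_force: [-0.4, -0.2, 0.2]
finger_gap: 94.0
finger_force: 0.0
t 13.0 pos [670.2 190.6 -20.5] yaw 6.1 tilt [-0.  0.] | az total -0.0 dxyz(units,after turn) [-0.009 -0.003  0.125]
```

```bash
python3 -m creep '0 0 0.12 0 0 0;0 0 0 0 0 0' && python3 -m creep '0 0 0 0 0 0;0 0 0 0 0 0;0 0 0 0 0 0;0 0 0 0 0 0;0 0 0 0 0 0;0 0 0 0 0 0;0 0 0 0 0 0' 1 25; python3 go.py 669.8 190.7 100 6.1
```

```text
clock: 13.28
eef_pos: [670.2, 190.7, -25.1]
eef_rot: [-3.142, 0.0, 0.106]
wrist_force: [0.1, -0.0, 0.3]
finger_gap: 94.0
finger_force: 0.0
clock: 14.15
eef_pos: [670.3, 190.7, -25.0]
eef_rot: [-3.142, -0.0, 0.106]
wrist_force: [-1.3, 0.7, 0.4]
finger_gap: 53.0
finger_force: 25.0
t 14.2 pos [670.3 190.7 -25. ] yaw 6.1 tilt [-0. -0.] | az total -0.0 dxyz(units,after turn) [-0.012 -0.    -3.125]
```

Grasped, with a 53 mm gap. I'll lift and turn to 82.5°, which frees supply_tray, then take a look at the held carton and the trays.

```bash
python3 -m creep '0 0 -0.5 0 0 0;0 0 -0.8 0 0 0;0 0 -0.8 0 0 -0.047;0 0 -0.8 0 0 -0.047;0 0 -0.4 0 0 -0.047;0 0 0 0 0 -0.047;0 0 0 0 0 -0.047;0 0 0 0 0 -0.047;0 0 0 0 0 -0.047;0 0 0 0 0 -0.047;0 0 0 0 0 -0.048;0 0 0 0 0 0'; python3 go.py 478.7 -14.2 60 82.5
```

```text
clock: 15.65
eef_pos: [670.4, 190.6, 108.1]
eef_rot: [3.141, -0.0, 1.437]
wrist_force: [-0.3, 0.5, -2.0]
finger_gap: 52.7
finger_force: 25.0
t 15.7 pos [670.4 190.6 108.1] yaw 82.3 tilt [-0.001 -0.   ] | az total -0.001 dxyz(units,after turn) [-5.702 -4.082  1.203]
```

```bash
python3 -m creep '-0.4 -0.28 0 0 0 0;-0.7 -0.5 0.1 0 0 0;-0.77 -0.55 0.15 0 0 0;-0.77 -0.55 0.15 0 0 0;-0.77 -0.55 0.2 0 0 0;-0.77 -0.55 0.2 0 0 0;-0.77 -0.55 0.2 0 0 0;-0.75 -0.55 0.2 0 0 0;0 0 0 0 0 0;0 0 0 0 0 0'
python3 - <<'E'
from fit import *
for n in('top','side','wrist'):
    c=grab(n);P=cloud(c);print(n)
    m=(abs(P[...,0]-479)<50)&(abs(P[...,1]+14)<60)&(P[...,2]>60)&(P[...,2]<140)
    im=c['color'].astype(int);m&=(im[...,0]-im[...,2]>35)
    q=P[m]
    if len(q)>20:print(len(q),np.round(np.percentile(q,[1,5,50,95,99],axis=0)).tolist())
    m=(abs(P[...,0]-664)<90)&(abs(P[...,1]-190)<65)&(P[...,2]>12)&(P[...,2]<24)
    if m.sum()>50: rect(P[m],'suptray')
    if n=='wrist': save(c,'w4.png')
E
python3 go.py 478.7 -14.2 -24 82.5
```

```text
clock: 16.9
eef_pos: [479.1, -13.5, 59.8]
eef_rot: [3.14, -0.0, 1.435]
wrist_force: [-1.0, -0.4, -1.3]
finger_gap: 52.6
finger_force: 25.0
top
522 [[456.0, -30.0, 121.0], [458.0, -16.0, 126.0], [481.0, 6.0, 129.0], [501.0, 23.0, 132.0], [505.0, 24.0, 133.0]]
suptray c 651.5 181.0 LxW 165 98 long-axis deg 6.7 z [15.4 17.9 20.3] 578
side
512 [[456.0, -44.0, 94.0], [460.0, -37.0, 98.0], [482.0, 21.0, 126.0], [505.0, 28.0, 130.0], [508.0, 29.0, 131.0]]
suptray c 652.2 183.0 LxW 167 101 long-axis deg 7.0 z [13.4 17.  18.9] 509
wrist
11144 [[454.0, -45.0, 102.0], [458.0, -40.0, 115.0], [480.0, -3.0, 129.0], [502.0, 25.0, 130.0], [506.0, 27.0, 130.0]]
suptray c 596.1 133.1 LxW 41 16 long-axis deg 21.6 z [13.4 20.  22.1] 104
t 17.1 pos [478.9 -13.2  59.3] yaw 82.4 tilt [-0.001 -0.   ] | az total -0.001 dxyz(units,after turn) [-2.600e-02 -2.000e-03  2.082e+00]
```

View pics/w4.png

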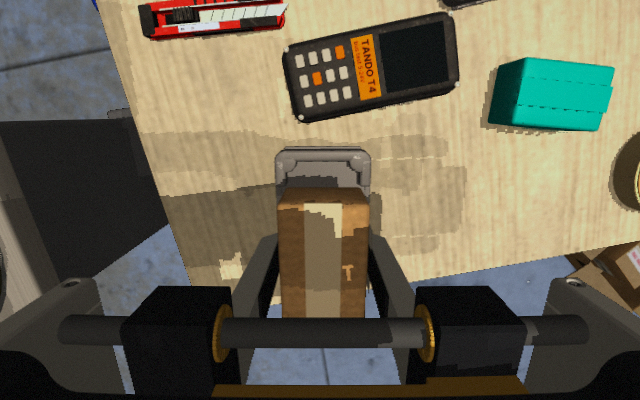

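The wrist view shows the carton held square over its tray (320,170), lined up with it. The carton's underside is at about 90 mm. I'll lower it.

```bash
python3 -m creep '-0.026 0 0.5 0 0 0;0 0 0.5 0 0 0;0 0 0.35 0 0 0;0 0 0.25 0 0 0;0 0 0.2 0 0 0;0 0 0.15 0 0 0;0 0 0.1 0 0 0;0 0 0 0 0 0'; python3 go.py 478.7 -14.2 -25 82.5
```

```text
clock: 18.05
eef_pos: [478.1, -14.7, -23.1]
eef_rot: [-3.141, -0.0, 1.438]
wrist_force: [0.4, -1.0, -1.3]
finger_gap: 52.9
finger_force: 25.0
t 18.1 pos [478.1 -14.7 -23.1] yaw 82.4 tilt [-0. -0.] | az total -0.001 dxyz(units,after turn) [0.015 0.013 0.047]
```

```bash
python3 -m creep '0 0 0.05 0 0 0;0 0 0 0 0 0'; python3 -m creep '0 0 0 0 0 0;0 0 0 0 0 0;0 0 0 0 0 0;0 0 0 0 0 0;0 0 0 0 0 0;0 0 -0.3 0 0 0;0 0 -0.7 0 0 -0.02;0 0 -0.9 0 0 -0.05;0 0 -0.9 0 0 -0.05;0 0 -0.9 0 0 -0.05;0 0 -0.9 0 0 -0.05;0 0 -0.9 0 0 -0.05;0 0 0 0 0 -0.05;0 0 0 0 0 -0.05;0 0 0 0 0 -0.05;0 0 0 0 0 -0.036;0 0 0 0 0 0' 0
python3 - <<'E'
from fit import *
for n in('top','side'):
    P=cloud(grab(n))
    for k,b,lo,hi in(('carton',(420,540,-90,60),36,60),('supply',(350,570,240,420),27,60),('suptray',(560,745,130,250),12,24)): rect(band(P,b,lo,hi),n+k)
E
python3 go.py 447.8 336.8 150 164.3
```

```text
clock: 18.3
eef_pos: [478.2, -14.7, -25.0]
eef_rot: [3.141, -0.0, 1.438]
wrist_force: [0.5, 0.1, -2.2]
finger_gap: 53.1
finger_force: 25.0
clock: 20.42
eef_pos: [478.1, -14.7, 195.7]
eef_rot: [3.141, 0.001, 2.87]
wrist_force: [0.4, -0.1, 0.2]
finger_gap: 94.2
finger_force: 0.0
topcarton c 477.4 -16.2 LxW 78 53 long-axis deg 82.3 z [42.  44.4 46.4] 737
topsupply c 445.9 336.9 LxW 110 52 long-axis deg -15.2 z [32.1 34.5 36.6] 1185
topsuptray c 711.2 195.7 LxW 84 42 long-axis deg -82.7 z [15.4 17.8 20.1] 299
sidecarton c 480.2 -13.5 LxW 81 53 long-axis deg 82.0 z [39.9 43.9 45.4] 331
sidesupply c 447.6 339.2 LxW 108 53 long-axis deg -14.8 z [31.4 34.7 36.4] 1082
sidesuptray c 713.8 196.0 LxW 88 41 long-axis deg -83.2 z [14.  17.1 18.8] 237
t 20.5 pos [478.1 -14.7 195.4] yaw 164.3 tilt [-0.  0.] | az total 0.0 dxyz(units,after turn) [3.106 8.255 1.135]
```

Carton seated: its top is at 44 mm, it is within 2 mm of the tray's centre and at 82.3°. Next the supply.

```bash
python3 -m creep '0.31 0.825 0 0 0 0;0.31 0.825 0 0 0 0;0.31 0.825 0 0 0 0;0.31 0.825 0 0 0 0;0.31 0.825 0 0 0 0;0.31 0.825 0 0 0 0;0.31 0.825 0 0 0 0;0.31 0.825 0 0 0 0;0.31 0.825 0 0 0 0;0.31 0.825 0 0 0 0;0 0 0 0 0 0;0 0 0 0 0 0'
python3 - <<'E'
from fit import *
c=grab('wrist');P=cloud(c);save(c,'w5.png')
rect(band(P,(350,570,240,420),28,60),'supply')
rect(band(P,(350,570,240,420),12,60),'testtray')
m=(P[...,0]>350)&(P[...,0]<560)&(P[...,1]>255)&(P[...,1]<405)&(P[...,2]>13)&(P[...,2]<24);rect(P[m],'rim')
m=(P[...,0]>575)&(P[...,0]<745)&(P[...,1]>125)&(P[...,1]<255)&(P[...,2]>13)&(P[...,2]<24);print(m.sum());rect(P[m],'suprim')
E
python3 go.py 447.8 336.8 -26.5 164.3
```

```text
clock: 22.02
eef_pos: [447.0, 336.0, 194.9]
eef_rot: [-3.141, -0.0, 2.869]
wrist_force: [0.5, -0.6, -0.4]
finger_gap: 94.6
finger_force: 0.0
supply c 447.0 337.1 LxW 108 52 long-axis deg -15.3 z [32.7 34.2 35.3] 3146
testtray c 436.3 340.6 LxW 131 95 long-axis deg -16.7 z [17.5 33.7 35.2] 4406
rim c 456.9 334.3 LxW 174 96 long-axis deg -17.3 z [16.4 17.9 19.1] 2186
962
suprim c 664.0 190.6 LxW 141 86 long-axis deg 7.0 z [15.3 17.8 18.9] 962
t 22.1 pos [447.2 335.8 195.1] yaw 164.4 tilt [-0.  0.] | az total 0.0 dxyz(units,after turn) [-0.007  0.029  5.539]
```

View pics/w5.png

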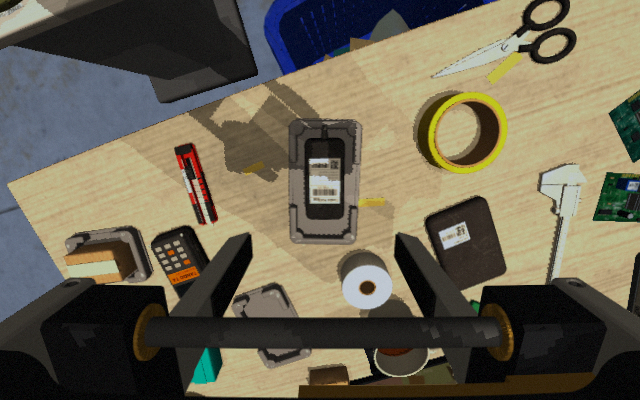

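The wrist view shows the supply at (325,180) in the tester tray, its stub at the upper end toward the robot, and the empty supply tray at (272,325). The rims measure right: tester_tray is 174×96 at (456.9,334.3), -17.3°, and supply_tray is 141×86 at (664,190.3), +6.8°. Descending.

```bash
python3 -m creep '-0.007 0.029 0.9 0 0 0;0 0 0.9 0 0 0;0 0 0.9 0 0 0;0 0 0.9 0 0 0;0 0 0.7 0 0 0;0 0 0.5 0 0 0;0 0 0.4 0 0 0;0 0 0.2 0 0 0;0 0 0.14 0 0 0;0 0 0 0 0 0;0 0 0 0 0 0' 0 && python3 -m creep '0 0 0 0 0 0;0 0 0 0 0 0;0 0 0 0 0 0;0 0 0 0 0 0;0 0 0 0 0 0;0 0 0 0 0 0;0 0 0 0 0 0' 1 30;python3 go.py 664.2 190.3 100 186.5
```

```text
clock: 23.45
eef_pos: [447.9, 337.7, -26.1]
eef_rot: [3.141, 0.001, 2.87]
wrist_force: [0.6, -0.2, 0.2]
finger_gap: 93.9
finger_force: 0.0
clock: 24.32
eef_pos: [447.7, 337.5, -26.6]
eef_rot: [3.142, 0.0, 2.87]
wrist_force: [0.3, 0.2, 0.4]
finger_gap: 51.9
finger_force: 30.0
t 24.3 pos [447.7 337.5 -26.6] yaw 164.5 tilt [-0.  0.] | az total -0.122 dxyz(units,after turn) [-4.962 -4.27  -3.166]
```

```bash
python3 -m creep '0 0 -0.4 0 0 0;0 0 -0.6 0 0 0;0 0 -0.7 0 0 -0.041;0 0 -0.7 0 0 -0.041;0 0 -0.6 0 0 -0.041;-0.71 -0.61 0 0 0 0;-0.71 -0.61 0 0 0 0;-0.71 -0.61 0 0 0 0;-0.71 -0.61 0 0 0 0;-0.71 -0.61 0 0 0 0;-0.71 -0.61 0 0 0 0;-0.7 -0.61 0 0 0 0;0 0 0 0 0 0;0 0 0 0 0 0'
python3 - <<'E'
from fit import *
for n in('wrist','top','side'):
    c=grab(n);P=cloud(c)
    rect(band(P,(550,760,110,260),105,150),n+'supply');
    m=(P[...,0]>590)&(P[...,0]<745)&(P[...,1]>125)&(P[...,1]<255)&(P[...,2]>13)&(P[...,2]<24);print(m.sum());rect(P[m],'suprim')
    if n=='wrist':save(c,'w6.png')
E
python3 go.py 664.2 190.3 -26.6 186.7
```

```text
clock: 26.08
eef_pos: [663.9, 190.9, 93.7]
eef_rot: [3.141, -0.0, -3.026]
wrist_force: [0.5, -0.2, -2.1]
finger_gap: 51.7
finger_force: 30.0
wristsupply c 602.7 183.2 LxW 48 20 long-axis deg -83.0 z [134.5 142.5 147.6] 814
1281
suprim c 609.8 175.9 LxW 98 49 long-axis deg -82.5 z [16.4 17.8 18.9] 1281
topsupply c 627.8 211.6 LxW 49 8 long-axis deg 18.9 z [130.4 138.6 147.2] 48
142
suprim c 655.3 226.4 LxW 139 27 long-axis deg 15.9 z [15.7 18.1 19.9] 142
sidesupply c 650.3 214.7 LxW 125 30 long-axis deg 17.8 z [129.2 139.2 147.4] 518
437
suprim c 660.5 184.7 LxW 150 100 long-axis deg 7.1 z [14.6 17.1 18.7] 437
t 26.2 pos [663.9 191.4  93.8] yaw -173.3 tilt [-0.  0.] | az total -0.0 dxyz(units,after turn) [-0.006 -0.027  3.011]
```

View pics/w6.png

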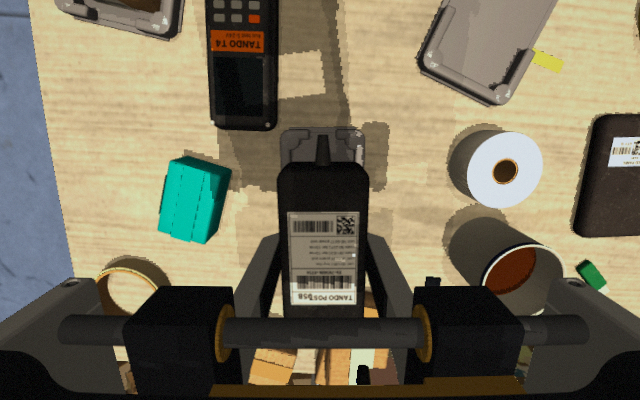

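The wrist view shows the supply held over its tray with the stub (322,150) pointing at the slot (322,130). I'll lower it.

```bash
python3 -m creep '0 -0.027 0.7 0 0 0;0 0 0.7 0 0 0;0 0 0.5 0 0 0;0 0 0.35 0 0 0;0 0 0.25 0 0 0;0 0 0.2 0 0 0;0 0 0.15 0 0 0;0 0 0.1 0 0 0;0 0 0 0 0 0;0 0 0 0 0 0'; python3 go.py 664.2 190.3 -26.6 186.7
```

```text
clock: 27.48
eef_pos: [664.7, 189.6, -24.3]
eef_rot: [3.142, 0.001, -3.026]
wrist_force: [-0.5, -0.3, -2.0]
finger_gap: 51.6
finger_force: 30.0
t 27.5 pos [664.7 189.6 -24.3] yaw -173.4 tilt [-0.     0.001] | az total -0.001 dxyz(units,after turn) [0.01  0.018 0.058]
```

Nothing caught on the way down. I'll lower the last 2 mm, release, rise and check.

```bash
python3 -m creep '0 0 0.05 0 0 0;0 0 0 0 0 0'; python3 -m creep '0 0 0 0 0 0;0 0 0 0 0 0;0 0 0 0 0 0;0 0 0 0 0 0;0 0 0 0 0 0;0 0 -0.3 0 0 0;0 0 -0.7 0 0 0;0 0 -0.9 0 0 0.013;0 0 -0.9 0 0 0;0 0 -0.9 0 0 0;0 0 -0.9 0 0 0;0 0 0 0 0 0' 0
python3 - <<'E'
from fit import *
for n in('top','side','wrist'):
    P=cloud(grab(n))
    for k,b,lo,hi in(('supply',(550,745,130,260),27,60),('tester',(430,620,40,150),20,40)):
        try: rect(band(P,b,lo,hi),n+k)
        except Exception: print(n,k,'-')
E
python3 go.py 534.7 100.5 100 184.1
```

```text
clock: 27.72
eef_pos: [664.5, 189.6, -26.6]
eef_rot: [3.142, 0.0, -3.026]
wrist_force: [0.2, 0.6, -1.7]
finger_gap: 51.7
finger_force: 30.0
clock: 29.22
eef_pos: [665.7, 189.9, 161.7]
eef_rot: [3.141, 0.006, -3.067]
wrist_force: [0.6, -0.4, 0.1]
finger_gap: 94.2
finger_force: 0.0
topsupply c 661.1 192.7 LxW 108 47 long-axis deg 9.6 z [31.9 34.4 36.6] 718
top tester -
sidesupply c 664.4 193.6 LxW 106 51 long-axis deg 7.5 z [30.7 33.7 35.1] 687
sidetester c 534.6 103.6 LxW 138 60 long-axis deg 4.9 z [22.8 27.8 29.5] 830
wristsupply c 663.9 188.9 LxW 108 52 long-axis deg 6.9 z [32.8 34.2 35.2] 3786
wristtester c 537.0 100.3 LxW 133 62 long-axis deg 4.4 z [25.6 28.3 29.6] 6910
t 29.4 pos [664.1 189.5 156.5] yaw -175.7 tilt [-0.    -0.001] | az total 0.001 dxyz(units,after turn) [ 3.385 -1.987  1.414]
```

Supply seated: the wrist fit gives (663.9,188.9), 6.9°, top at 34.2 mm. Now the tester.

```bash
python3 -m creep '0.68 -0.4 0.1 0 0 0;0.68 -0.4 0.3 0 0 0;0.68 -0.4 0.4 0 0 0;0.68 -0.4 0.4 0 0 0;0.66 -0.39 0.4 0 0 0;0 0 0.6 0 0 0;0 0 0.8 0 0 0;0 0 0.6 0 0 0;0 0 0.4 0 0 0;0 0 0.3 0 0 0;0 0 0.2 0 0 0;0 0 0.1 0 0 0;0 0 0 0 0 0;0 0 0 0 0 0'; python3 go.py 534.7 100.4 -31 184.1
```

```text
clock: 31.12
eef_pos: [535.9, 100.2, -26.2]
eef_rot: [3.142, 0.001, -3.067]
wrist_force: [-0.6, -0.6, 0.2]
finger_gap: 94.1
finger_force: 0.0
t 31.1 pos [535.9 100.2 -26.2] yaw -175.7 tilt [-0.     0.001] | az total 0.001 dxyz(units,after turn) [0.029 0.008 0.12 ]
```

```bash
python3 -m creep '0.03 0 0.1 0 0 0;0 0 0 0 0 0' && python3 -m creep '0 0 0 0 0 0;0 0 0 0 0 0;0 0 0 0 0 0;0 0 0 0 0 0;0 0 0 0 0 0;0 0 0 0 0 0' 1 35; python3 go.py 456.9 334.3 80 162.7
```

```text
clock: 31.38
eef_pos: [534.1, 100.0, -30.9]
eef_rot: [-3.142, -0.0, -3.067]
wrist_force: [-0.0, -0.4, -0.9]
finger_gap: 94.0
finger_force: 0.0
clock: 32.12
eef_pos: [534.4, 100.1, -30.6]
eef_rot: [3.142, 0.0, -3.067]
wrist_force: [-0.0, -0.5, 0.7]
finger_gap: 63.4
finger_force: 35.0
t 32.1 pos [534.4 100.1 -30.6] yaw -175.7 tilt [-0.  0.] | az total 0.12 dxyz(units,after turn) [ 3.592  5.015 -2.765]
```

```bash
python3 -m creep '0 0 -0.4 0 0 0;0 0 -0.7 0 0 0;0 0 -0.8 0 0 0.04;0 0 -0.6 0 0 0.04;0 0 -0.27 0 0 0.04;0.45 0.627 0 0 0 0;0.45 0.627 0 0 0 0;0.45 0.627 0 0 0 0;0.45 0.627 0 0 0 0;0.45 0.627 0 0 0 0;0.45 0.627 0 0 0 0;0.45 0.627 0 0 0 0;0.44 0.627 0 0 0 0;0 0 0 0 0 0;0 0 0 0 0 0'
python3 - <<'E'
from fit import *
c=grab('wrist');save(c,'w7.png')
E
python3 go.py 456.9 334.3 -26.6 162.7
```

```text
clock: 34.0
eef_pos: [457.2, 333.9, 80.5]
eef_rot: [-3.141, 0.0, 2.839]
wrist_force: [0.2, -0.8, -3.7]
finger_gap: 63.5
finger_force: 35.0
t 34.0 pos [457.3 333.7  80.5] yaw 162.6 tilt [-0.  0.] | az total -0.0 dxyz(units,after turn) [0.015 0.012 2.677]
```

View pics/w7.png

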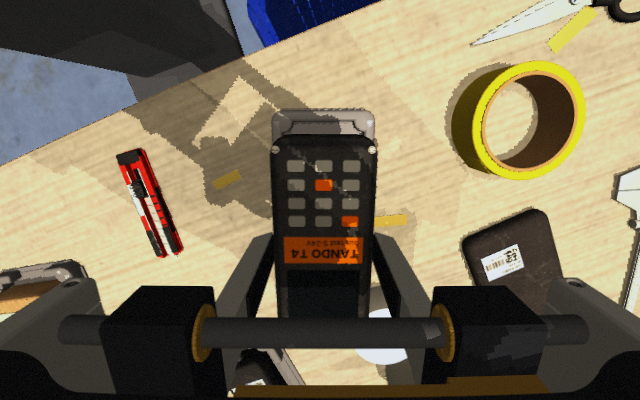

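The tester is held over the tester tray, square to its rim (323,120). I'll lower it.

```bash
python3 -m creep '0.015 0.01 0.6 0 0 0;0 0 0.6 0 0 0;0 0 0.5 0 0 0;0 0 0.35 0 0 0;0 0 0.25 0 0 0;0 0 0.2 0 0 0;0 0 0.12 0 0 0;0 0 0.04 0 0 0;0 0 0 0 0 0;0 0 0 0 0 0'; python3 go.py 456.9 334.3 -26.6 162.7
```

```text
clock: 35.3
eef_pos: [456.8, 335.0, -25.9]
eef_rot: [3.141, 0.0, 2.839]
wrist_force: [0.4, 0.3, -3.8]
finger_gap: 63.3
finger_force: 35.0
t 35.3 pos [456.8 335.  -25.9] yaw 162.7 tilt [-0.  0.] | az total -0.0 dxyz(units,after turn) [-0.008 -0.017  0.016]
```

```bash
python3 -m creep '0 0 0 0 0 0;0 0 0 0 0 0;0 0 0 0 0 0;0 0 0 0 0 0;0 0 0 0 0 0;0 0 -0.3 0 0 0;0 0 -0.7 0 0 0;0 0 -0.9 0 0 0;0 0 -0.9 0 0 0;0 0 -0.9 0 0 0;0 0 -0.9 0 0 0;0 0 -0.9 0 0 0;0 0 0 0 0 0;0 0 0 0 0 0' 0
python3 - <<'E'
from fit import *
for n in('side','wrist','top'):
    c=grab(n);P=cloud(c)
    if n=='wrist':save(c,'w8.png')
    B=dict(tester=((350,570,240,420),22,60),supply=((550,745,130,260),27,60),carton=((420,540,-90,60),36,60),cutter=((340,480,130,190),8,40),roll=((560,660,270,400),36,60),tape=((370,500,380,600),36,60),mug=((600,760,300,470),70,100))
    for k,(b,lo,hi) in B.items():
        try: rect(band(P,b,lo,hi),n+' '+k)
        except Exception: print(n,k,'-')
E
```

```text
clock: 37.05
eef_pos: [456.4, 334.7, 193.5]
eef_rot: [-3.141, -0.0, 2.839]
wrist_force: [-0.3, -0.2, -1.0]
finger_gap: 94.0
finger_force: 0.0
side tester c 457.6 336.9 LxW 139 61 long-axis deg -17.0 z [26.6 32.5 34.7] 1576
side supply c 664.2 193.8 LxW 107 50 long-axis deg 5.2 z [30.2 33.6 35. ] 687
side carton c 495.3 -14.1 LxW 82 26 long-axis deg -88.3 z [39.6 43.6 45.3] 153
side cutter c 410.6 161.4 LxW 114 31 long-axis deg -4.9 z [ 9.  11.6 13.7] 337
side roll c 612.1 356.2 LxW 72 71 long-axis deg -56.4 z [39.8 41.8 43.5] 767
side tape c 436.1 524.2 LxW 100 98 long-axis deg 67.4 z [39.1 44.5 46.1] 1403
side mug c 705.2 378.2 LxW 78 77 long-axis deg -74.6 z [71.4 77.8 82.6] 499
wrist tester c 456.9 334.3 LxW 139 61 long-axis deg -17.5 z [28.3 32.3 33.7] 4658
wrist supply c 617.3 191.1 LxW 57 28 long-axis deg 70.5 z [29.6 33.7 34.9] 453
wrist carton c 479.1 -13.8 LxW 79 54 long-axis deg 79.3 z [40.6 44.2 45.3] 1609
wrist cutter c 409.7 159.8 LxW 116 29 long-axis deg -3.9 z [ 9.9 12.  13.8] 1174
wrist roll c 610.4 355.3 LxW 71 71 long-axis deg 21.8 z [40.8 42.  43.1] 1762
wrist tape c 434.5 523.4 LxW 98 98 long-axis deg -25.2 z [41.  44.3 45.5] 2498
wrist mug c 721.7 372.6 LxW 77 41 long-axis deg 72.6 z [71.7 78.1 82. ] 486
top tester c 390.4 333.3 LxW 28 17 long-axis deg -45.8 z [25.2 31.4 34.4] 73
top supply c 662.9 189.1 LxW 110 52 long-axis deg 6.8 z [32.  34.5 36.4] 1048
top carton c 477.5 -15.6 LxW 77 54 long-axis deg 82.8 z [41.9 44.5 46.4] 860
top cutter c 407.9 159.1 LxW 116 27 long-axis deg -3.7 z [ 9.8 12.4 15.2] 441
top roll c 617.2 352.2 LxW 72 55 long-axis deg 73.0 z [40.5 42.4 44.4] 500
top tape c 411.0 560.5 LxW 55 9 long-axis deg 28.4 z [43.7 45.  46. ] 68
top mug c 702.8 376.8 LxW 78 76 long-axis deg 27.4 z [72.3 80.7 83.5] 240
```

View pics/w8.png

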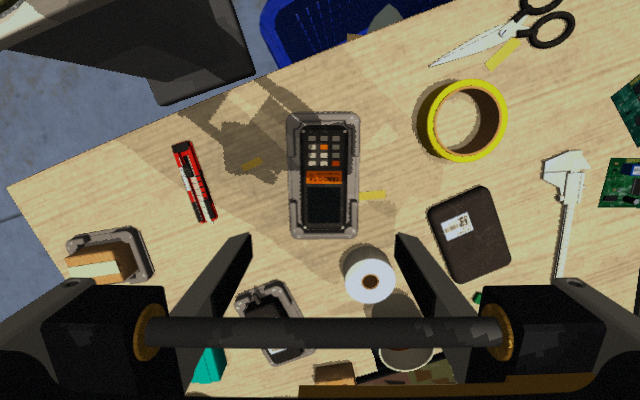

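The last picture shows the tester flat in its tray (325,175), the supply in its tray with the stub in the slot (262,290), and the carton in its tray (105,258). The tops are at 32.3, 34.3 and 44.2 mm, all on the 4 mm floors, and the bystanders haven't moved. I'm handing the job in.

```bash
python3 -c "
from cell import manip
print(manip.sign_off())"
```

```text
the job is handed in; nothing more can be done
None
```

The tester, supply and carton each sit fully down in their own trays, with the supply's cable end in its slot. The other things on the bench have not moved, and the job was handed in about 37 s into the 104 s allowed; the hand-in returned no verdict.

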